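Turn the lacquered panel over and gauge its marked spot

TASK

Swing the hinged frame over by its orange handle until it rests on its sloping bed, so that the lacquered face of the panel in it comes up. Then take the green probe out of its blue holder and hold its red spring tip inside the blue ring on the panel, square to the sloping face and pressed lightly so that the spring is about half in. Finish while still holding it there, not letting go, and leave the other things on the bench where they are.

Things in the scene. Friction and masses are not known exactly. Their poses are not given: they have to be found in the camera images.
- fixture: Turn-over fixture fixed to the bench: base 140 (x) x 260 (y) x 14 mm, grey beds on top. Origin: centre of its underside. The hinge axis runs along its x axis, 45 mm above the origin. The steel frame starts on the +y side and swings up and over to the -y side, where its bed slopes up away from the hinge by 0.26 rad (15 deg). Base and hinge brackets end at x=-74 mm.
- leaf (a joint): Hinged frame angle, rad: 0 level on the +y side (marked face down), grows as it swings up and over, 2.88 at its stop on the sloping -y bed. Frame 124 (x) x 108 mm, 10 thick, from 8 to 116 mm off the hinge axis; 0.3 kg with its panel; slight hinge friction (0.05 N m): past upright it falls on and stays over by its weight.
- handle (a point): Grip point on the frame's orange handle: a round bar, 12 mm diameter, parallel to the hinge axis and 100 mm from it, from x=-60 to -136 mm of the fixture; this point is on its centre line at x=-105. Only the bench lies under it, 45 mm below at the start. It turns between the fingers, so the gripper can stay upright. Axes: the fixture's, turned about x by the joint angle.
- spot (a point): Centre of the marked blue ring (20 mm across, dot in the middle) on the surface of the panel's cream-white lacquered face, 62 mm from the hinge axis. Panel 68 x 84 mm, clamped up to 17 mm either way along the frame, face recessed 2 mm in it. Axes are those of the frame: z points INTO the marked face, so -z is the way out of it (up and 0.26 rad off vertical once over).
- holder: Blue block fixed to the bench, 90 x 90 x 65 mm high, origin at the centre of its underside, with an upright hole 28 mm in diameter in the middle, in which the probe stands.
- probe_grip (a point): Middle of the probe's round green handle (26 mm diameter, 80 long), 111 mm above the bench in the holder; z points up along the probe, away from the tip. Below this point: black collar (38 mm diameter, 40 to 46 below, rests on the holder), steel barrel (20 mm diameter, to 78 below), red tip end 96 below when not pressed. About 0.13 kg. Lift straight up 55 mm or more to clear the holder.
- tip_end (a point): End of the red spring tip of the probe, 8 mm in diameter, flat, on the probe's axis.
- tip (a joint): How far the red tip is pushed into the probe, m: 0 out, 0.012 fully in. About 1 N starts it, 2.5 N gives 6 mm, 4 N gives 12 mm, after that it is hard.
- cup_a: bystander: white sample cup with a blue band, 78 across, 95 mm high; origin at the centre of its underside. Leave it alone.
- cup_b: bystander: a second such cup; origin at the centre of its underside. Leave it alone.
- carton: bystander: white and blue gable-topped carton, 70 x 70, 178 mm high; origin at the centre of its underside. Leave it alone.
- wash_bottle: bystander: white bottle with red cap, 64 across, 170 mm high; origin at the centre of its underside. Leave it alone.
- sample_jar: bystander: glass jar with blue cap, 66 across, 80 mm high; origin at the centre of its underside. Leave it alone.
- cal_disc: bystander: brass disc, 50 across, 20 mm high; origin at the centre of its underside. Leave it alone.
Mind the look-alikes: they are no part of the job. What is shaped like the holder but brown or turquoise is not meant.

How it is judged (in metres and radians):
On the way, in this order (a step that is already met when the one before it is completed fails the run):
1. the frame is turned over onto its sloping bed (value of joint leaf above 2.8 rad), for 0.2 s.
2. the probe is held in the fingers, clear above its holder (height (world z) of probe_grip above 0.165 m and contact force between the fingers and probe above 1 N and contact force between probe and holder below 0.1 N), for 0.2 s.
At the end, for the whole second after the job is handed in: Frame over (joint above 2.8 rad); probe gripped, still, clear of its holder; tip end within 6.5 mm of the ring's centre, probe axis within 0.14 rad of square to the panel, spring in by 2 to 10.5 mm, force on the fixture 0.8 to 7 N; robot still holding (value of joint leaf above 2.8 rad and distance between tip_end and spot below 0.0065 m and value of joint tip between 0.002 and 0.0105 m and angle between the z axis of probe_grip and the z axis of spot, either way round below 0.14 rad and contact force between probe and fixture between 0.8 and 7 N and contact force between the fingers and probe above 1 N and contact force between probe and holder below 0.1 N and linear speed of probe below 0.03 m/s); the arm keeps its last pose, push and grip.
It fails at once if the probe is pressed hard on the fixture (over 15 N) (contact force between probe and fixture above 15 N).
It fails at once if a bystander is moved by more than 30 mm (distance of any of cup_a, cup_b, carton, wash_bottle, sample_jar, cal_disc from where it was at the start of the episode above 0.03 m).
It also fails if it takes over 58 s, if anything falls off the work surface, if the arm or the gripper's body presses on something with over 40 N, if the wrist force passes 120 N, or if a joint passes its speed limit or range.

ROBOT

A 6-joint arm with a two-finger parallel gripper is mounted at the origin on the work surface. World frame = base frame: x ahead of the robot, y to its left, z up, the work surface at z = 0. Lengths are in mm, angles in rad, forces in N, time in s.
With the tool pointing down it reaches from about 250 to 775 mm from the base axis. Payload 4 kg.
Tool frame: the origin (TCP) lies midway between the tips of the shut fingers; the grasp point (between the pads) lies 19 mm behind it (manip.hold_point_z is the distance from the TCP to the grasp point, in mm); z points along the fingers, x is the direction in which the jaws open and shut, and the axes are right-handed (so a half turn about z gives the same grasp; the last joint's range is limited). The gripper opens to 85 mm and grips with 20 to 120 N. Pads are 22 mm wide; open, the fingers measure 114 mm over their backs; the gripper's body (76 mm by 85 mm) begins 54 mm behind the grasp point. The pads swing forward as they close: fully open they stand 13 mm farther back than shut.
Start: joints at [1.207, 0.087, 1.371, -0, 1.684, -0.103], TCP at [141.829, 531.419, 195.541] pointing down, gripper open.
Joint ranges: [-3.1, 3.1], [-0.76, 2.03], [0.27, 2.55], [-1.08, 4.22], [0.17, 2.65], [-2.57, 2.57]. Speed limits (rad/s): [2.79, 2.79, 3.14, 3.14, 3.14, 3.14].

INTERFACE

Orientations are given as a unit quaternion [x, y, z, w].
In Python, from workcell import manip gives the robot as it stands. The module is installed in compiled form; this text tells all that it offers.
- The arm moves only by the tool apply_moves, never from a script. Its argument "rows" is a list of rows, each a list of 3 entries, a list of its own where there are three numbers: the gripper's target within -1 to 1 (shut at 1, half-way at 0, fully open at -1), then the shift along the tool's x, y, z in units of 40 mm (1.0 is 40 mm), then the turn about the tool's z in units of 5 degrees (1.0 is 5 degrees). In form: [[fingers, [dx, dy, dz], roll], ...]. A call has exactly 10 rows; each row is the pose to reach, as a shift and turn from the pose measured when the call began, along the tool's axes at that moment; what a row does not reach only later rows make up. A row lasts 1/10 s, in which the tool goes at most 50 mm and 8.59 degrees, less where a joint would pass 70% of its speed; a pose out of reach is approached as far as the arm can. A call with a gripper value outside its range is refused whole. The fingers move at their own pace and stop on an object; the grip force is fixed at half the most. Time passes only in rows, so rows that repeat a pose let the fingers close, or fill a call up. It gives the time, the measured TCP pose, the force and the opening at its end, in the units of the state.
- manip.observe(): the state, without advancing time (a new reading comes with each control period).
- manip.grab_frame(name): name is "scene" or "side" or "wrist"; returns the picture (480x640x3 uint8, red, green, blue); there is no depth.
- manip.camera_model(name): a dict with "fx", "fy", "cx", "cy" (pixels), "k1" (the pictures are not rectified: a ray, as slopes to the right and down, at radius r is drawn at 1 + k1 r^2 times it, then the intrinsics apply), "cam_to_world" (4x4, takes a point from camera to world coordinates). Camera axes: x right, y up, looking along -z (the intrinsics and any distortion apply to the point x, -y, -z); pixel columns grow to the right and rows downward; lengths in mm; the calibration is good to about 2 mm. A picture is of the moment at which its call begins: read the wrist's pose just before it. camera_model takes no time and is no camera call; for the wrist camera it gives the pose at the moment of the call.
- manip.sign_off(): hands the job in, once; it reports no verdict.
The state is a dict: "t": time; "joints": joint angles; "qd": joint speeds; "joint_efforts": joint torques, N m; "tool_pos": TCP position; "tcp_rot": TCP orientation; "wrist_force": force on the tool from outside, world axes, zero at the start; "torque": the same for the moment, N m; "width": opening from 0.0 (shut) to 1.0 (fully open).
Only numpy, scipy, OpenCV 4.12 (cv2) and the standard library are available. Lean on these libraries where they do the work, as an engineer would, in place of code of your own. Each camera call takes 0.05 s, during which the arm holds its last target. There are 200 camera calls.

## Working session

There is one attempt and no reset: what is moved stays moved. The work goes in short steps, Python scripts to look and compute and a tool call to move; the robot and the scene stay as the last step left them, time stands still between calls to the robot, and variables do not carry over. Pictures are saved under pics/ and viewed, about 8 in all and at most 12, crops included, and the job is handed in when it is done.

Besides the shell and the picture viewer there is one more tool, called after "Call:" as name(argument=value, ...) on one line, values as JSON. apply_moves: Moves the arm, as the interface text tells. Its arguments: {"type":"object","properties":{"rows":{"type":"array","items":{"type":"array"}}},"required":["rows"]}

```bash
mkdir -p pics; cat > h.py <<'E'
import numpy as np, cv2
from workcell import manip
def ray(m,u,v):
    x=(u-m['cx'])/m['fx'];y=(v-m['cy'])/m['fy'];a,b=x,y
    for _ in range(20):
        s=1+m['k1']*(a*a+b*b);a,b=x/s,y/s
    T=np.array(m['cam_to_world']);d=T[:3,:3]@np.array([a,-b,-1]);return T[:3,3],d/np.linalg.norm(d)
def onz(m,u,v,z):
    o,d=ray(m,u,v);return o+d*(z-o[2])/d[2]
def tri(rs):
    A=np.zeros((3,3));b=np.zeros(3)
    for o,d in rs:
        P=np.eye(3)-np.outer(d,d);A+=P;b+=P@o
    p=np.linalg.solve(A,b);return p,[np.linalg.norm(np.cross(p-o,d)) for o,d in rs]
def proj(m,p):
    T=np.array(m['cam_to_world']);c=T[:3,:3].T@(np.array(p)-T[:3,3]);a,b=c[0]/-c[2],-c[1]/-c[2];s=1+m['k1']*(a*a+b*b)
    return np.array([m['fx']*a*s+m['cx'],m['fy']*b*s+m['cy']])
def snap(n,f):
    m=manip.camera_model(n);i=manip.grab_frame(n)[:,:,::-1].copy();cv2.imwrite('pics/'+f+'.png',i);np.save('pics/'+f+'.npy',m,allow_pickle=True);return i,m
def load(f): return cv2.imread('pics/'+f+'.png'),np.load('pics/'+f+'.npy',allow_pickle=True).item()
E
python3 - <<'E'
from h import *
s=manip.observe();print(s,manip.hold_point_z)
for n in('scene','side','wrist'):
    i,m=snap(n,n+'0');print(n,np.round(m['cam_to_world'],2).tolist(),m['fx'],m['k1'])
E
```

```text
{'t': 0.0, 'joints': array([ 1.20690746e+00,  8.79806093e-02,  1.37231236e+00, -2.61009778e-05,
        1.68363704e+00, -1.03098952e-01]), 'qd': array([-0.00092008, -0.00081586,  0.00232986, -0.00110331, -0.00150033,
        0.00052634]), 'joint_efforts': array([-1.67402999e-03, -3.51860726e+01, -3.13276184e+01, -5.65059454e-04,
        1.07966308e-02,  4.27269526e-06]), 'tool_pos': array([141.60830401, 530.8246663 , 194.29578818]), 'tcp_rot': array([ 7.93046320e-01,  6.09160216e-01, -9.88358790e-04,  6.23791023e-04]), 'wrist_force': array([ 0.0689138 , -0.02551367, -0.45860191]), 'torque': array([-0.01074629, -0.00620105, -0.0440798 ]), 'width': 0.9962027430141805} 18.700000000000003
scene [[0.83, -0.39, 0.4, 1052.67], [0.56, 0.58, -0.59, -736.35], [-0.0, 0.72, 0.7, 950.07], [0.0, 0.0, 0.0, 1.0]] 467.0448918018901 -0.0756428661573932
side [[-0.87, 0.23, -0.44, -247.06], [-0.5, -0.44, 0.75, 1348.42], [-0.02, 0.87, 0.5, 978.2], [0.0, 0.0, 0.0, 1.0]] 551.8737033924613 -0.07090587005189498
wrist [[0.26, -0.93, -0.25, 77.97], [0.97, 0.25, 0.07, 549.22], [-0.0, -0.26, 0.96, 373.59], [0.0, 0.0, 0.0, 1.0]] 409.2028049126338 -0.03325988499179953
```

View pics/scene0.png

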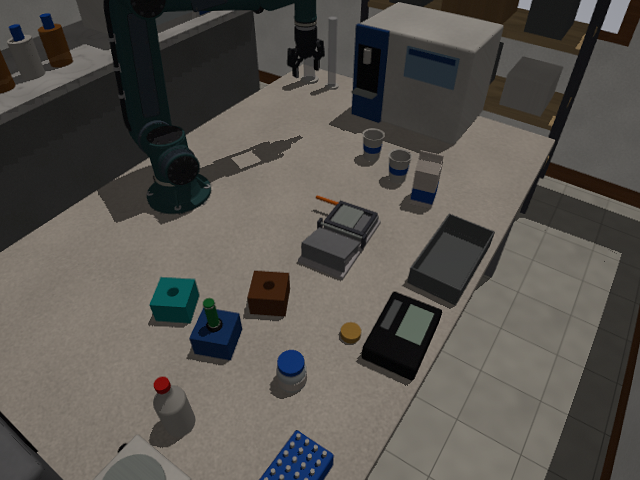

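View pics/side0.png

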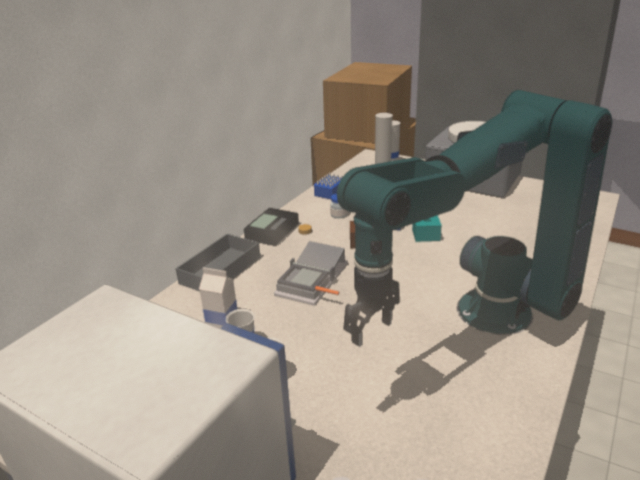

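Scene view: the orange handle is at about (326,201) and the fixture at (340,235). The blue holder with the green probe is at (215,330). Its look-alikes are turquoise at (175,298) and brown at (269,292), and the blue one with the probe fits the description. In the side view the handle is at about (327,290), and the probe is hidden behind the arm. I'll measure by colour.

```bash
python3 - <<'E'
from h import *
S,ms=load('scene0');D,md=load('side0')
def blobs(i,lo,hi,amin=8):
    h=cv2.cvtColor(i,cv2.COLOR_BGR2HSV);k=cv2.inRange(h,lo,hi);n,l,s,c=cv2.connectedComponentsWithStats(k)
    out=[]
    for j in range(1,n):
        if s[j,4]>=amin:
            p=np.argwhere(l==j)[:,::-1].astype(float);mu=p.mean(0);w,v=np.linalg.eigh(np.cov((p-mu).T));t=(p-mu)@v[:,1]
            out.append((s[j,:].tolist(),mu,mu+v[:,1]*t.min(),mu+v[:,1]*t.max()))
    return out
R=np.round
for nm,i,m in(('scene',S,ms),('side',D,md)):
    for cn,lo,hi in(('orange',(5,150,90),(16,255,255)),('green',(50,120,30),(75,255,255)),('blue',(108,150,30),(125,255,255))):
        for b in blobs(i,lo,hi,15):
            print(nm,cn,b[0],[R(x,1).tolist() for x in b[1:]],R(onz(m,*b[1],45 if cn=='orange' else 65)).tolist())
cv2.imwrite('pics/crop.png',np.hstack([cv2.resize(S[185:285,285:395],(440,400),interpolation=cv2.INTER_CUBIC),cv2.resize(S[270:370,140:240],(350,400),interpolation=cv2.INTER_CUBIC)]))
E
```

```text
scene orange [316, 196, 22, 8, 45] [[327.0, 199.6], [337.0, 202.9], [316.0, 195.9]] [455.0, 194.0, 45.0]
scene green [203, 299, 16, 28, 257] [[210.8, 312.5], [207.1, 298.7], [214.3, 325.6]] [470.0, -328.0, 65.0]
scene blue [199, 11, 10, 4, 21] [[202.7, 11.8], [208.0, 10.9], [199.2, 12.4]] [-1059.0, 1202.0, 65.0]
scene blue [40, 14, 14, 15, 146] [[46.6, 21.0], [42.8, 13.6], [50.4, 28.3]] [-1778.0, 644.0, 65.0]
scene blue [9, 25, 15, 16, 165] [[16.2, 32.1], [12.2, 24.4], [20.0, 39.5]] [-1779.0, 451.0, 65.0]
scene blue [355, 24, 34, 64, 641] [[373.8, 43.8], [364.7, 21.3], [389.8, 83.5]] [-3.0, 1311.0, 65.0]
scene blue [409, 49, 46, 16, 234] [[431.8, 56.6], [454.2, 62.2], [408.8, 50.8]] [295.0, 1332.0, 65.0]
scene blue [354, 54, 3, 13, 20] [[355.6, 60.8], [356.0, 54.0], [355.3, 66.0]] [27.0, 1085.0, 65.0]
scene blue [352, 88, 32, 34, 537] [[367.9, 106.3], [384.5, 104.8], [351.6, 107.8]] [286.0, 741.0, 65.0]
scene blue [364, 145, 17, 9, 87] [[371.7, 149.6], [379.9, 150.1], [363.7, 149.0]] [447.0, 483.0, 65.0]
scene blue [389, 167, 19, 8, 89] [[397.9, 171.3], [406.7, 172.0], [388.7, 170.5]] [578.0, 421.0, 65.0]
scene blue [411, 189, 25, 15, 245] [[422.5, 195.9], [433.9, 198.3], [411.3, 193.5]] [697.0, 350.0, 65.0]
scene blue [190, 310, 52, 50, 1422] [[216.6, 335.7], [242.2, 321.6], [192.7, 348.8]] [526.0, -369.0, 65.0]
scene blue [278, 350, 26, 27, 563] [[290.5, 362.8], [301.8, 355.3], [279.2, 370.3]] [705.0, -331.0, 65.0]
scene blue [260, 430, 73, 50, 1693] [[300.5, 461.0], [332.2, 455.3], [258.1, 468.5]] [844.0, -488.0, 65.0]
side orange [316, 287, 21, 6, 36] [[324.1, 289.3], [335.9, 292.2], [315.9, 287.3]] [460.0, 194.0, 45.0]
```

View pics/crop.png

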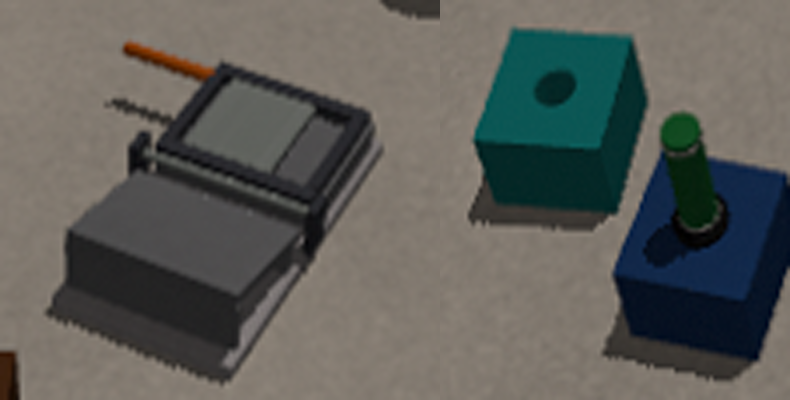

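The crop confirms the blue holder carrying the green probe. It also shows the fixture with the frame on its +y side, and the orange handle pointing towards the robot.

```bash
python3 - <<'E'
from h import *
_,ms=load('scene0');_,md=load('side0')
R=lambda x:np.round(x,1).tolist()
a=tri([ray(ms,337,202.9),ray(md,315.9,287.3)]);b=tri([ray(ms,316,195.9),ray(md,335.9,292.2)]);c=tri([ray(ms,327,199.6),ray(md,324.1,289.3)])
for q in(a,b,c):print(R(q[0]),R(q[1]))
for z in(45,):
  for m,p,q in((ms,(337,202.9),(316,195.9)),(md,(315.9,287.3),(335.9,292.2))):
    A,B=onz(m,*p,z),onz(m,*q,z);print(R(A),R(B),np.degrees(np.arctan2(*(A-B)[1::-1])),np.linalg.norm(A-B))
# other fixture cues: bed/frame corners in scene
for n,u,v,z in(('bed far L',285+135/4,185+170/4,60),('probe top',140+(681-440)*100/350,270+130/4,151),('turq',140+(555-440)/3.5,270+88/4,65),('probe base',140+(700-440)/3.5,270+222/4,68)):print(n,R(onz(ms,u,v,z)))
s=manip.observe();from scipy.spatial.transform import Rotation as Ro
print(Ro.from_quat(s['tcp_rot']).as_matrix().round(3).tolist())
E
```

```text
[487.5, 197.0, 45.2] [1.1, 1.1]
[419.1, 190.3, 45.9] [2.0, 2.0]
[457.1, 194.0, 46.1] [2.1, 2.1]
[488.4, 197.9, 45.0] [416.7, 190.3, 45.0] 6.08242184594458 72.07123807653478
[486.7, 196.2, 45.0] [421.4, 190.5, 45.0] 4.960703984047034 65.59128857661385
bed far L [513.0, 62.6, 60.0]
probe top [504.4, -350.5, 151.0]
turq [348.9, -335.5, 65.0]
probe base [504.1, -352.4, 68.0]
[[0.258, 0.966, -0.001], [0.966, -0.258, -0.002], [-0.002, -0.0, -1.0]]
```

View pics/wrist0.png

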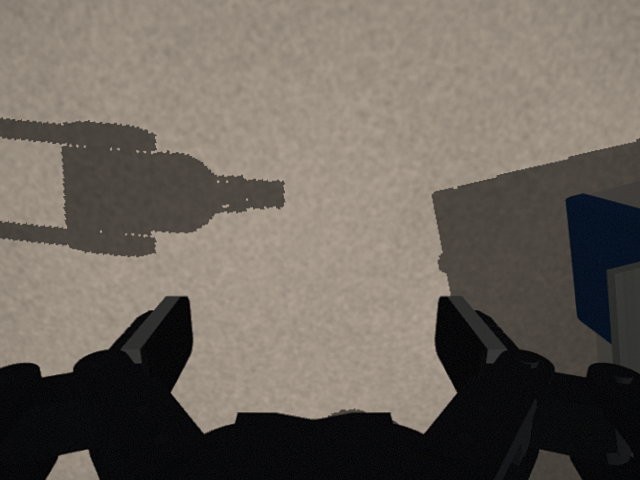

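The wrist view shows only bench, shadows and a bit of the analyser. The handle triangulates to z≈45.5, with the grip point near (449.5, 193) and the fixture x axis about 5.5° from world x. I'm moving above it now.

Call:
apply_moves(rows=[[-1,[-1,1.5,0.2],-1],[-1,[-2,3,0.4],-2],[-1,[-3,4.5,0.6],-3],[-1,[-4,6,0.8],-4],[-1,[-5,7.6,1.0],-4.1],[-1,[-6.18,9.62,1.1],-4.1],[-1,[-6.18,9.62,1.1],-4.1],[-1,[-6.18,9.62,1.1],-4.1],[-1,[-6.18,9.62,1.1],-4.1],[-1,[-6.18,9.62,1.1],-4.1]])

```text
t: 1.15
tool_pos: [451.9, 188.8, 149.8]
tcp_rot: [0.674, 0.738, -0.002, 0.001]
wrist_force: [-0.2, 0.2, 0.4]
width: 1.002
```

```bash
cat > st.py <<'E'
from h import *
from scipy.spatial.transform import Rotation as Ro
def st():
    s=manip.observe();M=Ro.from_quat(s['tcp_rot']).as_matrix()
    print('t',round(s['t'],2),'tcp',s['tool_pos'].round(1).tolist(),'R',M.round(3).tolist(),'F',s['wrist_force'].round(2).tolist(),'w',round(s['width'],3),'j',s['joints'].round(2).tolist())
    return s,M
E
python3 - <<'E'
from st import *
s,M=st();i,m=snap('wrist','w1');print(proj(m,[449.5,193.3,45.5]))
h=cv2.cvtColor(i,cv2.COLOR_BGR2HSV);k=cv2.inRange(h,(5,150,60),(16,255,255));n,l,S,c=cv2.connectedComponentsWithStats(k)
j=1+S[1:,4].argmax();print(S[j]);p=np.argwhere(l==j)[:,::-1].astype(float);mu=p.mean(0);w,v=np.linalg.eigh(np.cov((p-mu).T));t=(p-mu)@v[:,1]
for e in(t.min(),0,t.max()):
    q=mu+v[:,1]*e;print(q.round(1),onz(m,*q,45.5).round(1))
E
```

```text
t 1.15 tcp [451.9, 188.8, 149.8] R [[-0.091, 0.996, -0.001], [0.996, 0.091, -0.004], [-0.004, -0.002, -1.0]] F [-0.21, 0.17, 0.4] w 1.002 j [0.28, -0.03, 1.58, -0.0, 1.59, -1.38]
[319.35284522 215.90960153]
[ 311  170   17  107 1688]
[318.4 170. ] [417.3 189.6  45.5]
[318.6 222.4] [454.3 193.2  45.5]
[318.8 276. ] [494.8 197.1  45.5]
```

View pics/w1.png

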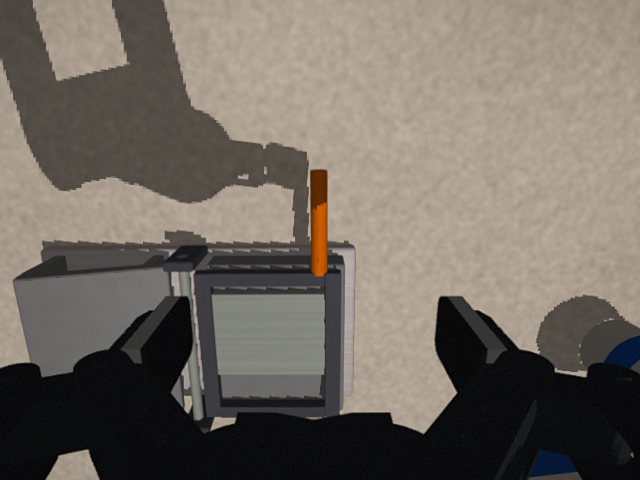

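Wrist view: the handle runs from (318,170) to (319,276), which puts the grip point at (448.2, 192.7). Descending and gripping.

Call:
apply_moves(rows=[[-1,[0.11,-0.08,1.0],0],[-1,[0.11,-0.08,2.0],0],[-1,[0.11,-0.08,2.8],0],[-1,[0.11,-0.08,3.07],0],[-1,[0.11,-0.08,3.07],0],[-1,[0.11,-0.08,3.07],0],[1,[0.11,-0.08,3.07],0],[1,[0.11,-0.08,3.07],0],[1,[0.11,-0.08,3.07],0],[1,[0.11,-0.08,3.07],0]])

```text
t: 2.2
tool_pos: [448.1, 193.4, 27.7]
tcp_rot: [0.674, 0.739, -0.001, 0.001]
wrist_force: [-0.2, 0.2, 0.4]
width: 0.33
```

Call:
apply_moves(rows=[[1,[0,0,0],0],[1,[0,0,0],0],[1,[0,0,0],0],[1,[0,0,0],0],[1,[0,0,0],0],[1,[0,0,0],0],[1,[0,0,0],0],[1,[0,0,0],0],[1,[0,0,0],0],[1,[0,0,0],0]])

```text
t: 3.2
tool_pos: [448.1, 193.4, 27.7]
tcp_rot: [0.674, 0.739, -0.001, 0.001]
wrist_force: [0.9, -0.3, 0.2]
width: -0.001
```

```bash
python3 - <<'E'
from st import *
st()
for a in np.linspace(0,2.95,31)[1:]:print(round((100*np.cos(a)-100)/40,2),round(-100*np.sin(a)/40,2),end=' | ')
E
```

```text
t 3.2 tcp [448.1, 193.4, 27.7] R [[-0.091, 0.996, -0.001], [0.996, 0.091, -0.003], [-0.003, -0.001, -1.0]] F [0.86, -0.31, 0.17] w -0.001 j [0.29, 0.05, 1.75, -0.0, 1.34, -1.37]
-0.01 -0.25 | -0.05 -0.49 | -0.11 -0.73 | -0.19 -0.96 | -0.3 -1.18 | -0.42 -1.39 | -0.57 -1.59 | -0.73 -1.77 | -0.92 -1.93 | -1.11 -2.08 | -1.33 -2.21 | -1.55 -2.31 | -1.78 -2.39 | -2.02 -2.45 | -2.26 -2.49 | -2.51 -2.5 | -2.75 -2.49 | -2.99 -2.45 | -3.23 -2.39 | -3.46 -2.31 | -3.69 -2.2 | -3.9 -2.07 | -4.09 -1.93 | -4.27 -1.76 | -4.44 -1.58 | -4.58 -1.38 | -4.71 -1.17 | -4.81 -0.95 | -4.9 -0.71 | -4.95 -0.48 |
```

The opening reads fully shut, so the fingers may have missed the bar. Checking.

```bash
python3 - <<'E'
from st import *
w,m=snap('wrist','w2');s,ms=snap('scene','s2');d,md=snap('side','d2')
print(proj(m,[448.2,192.7,45.5]),proj(m,[448.1,193.4,27.7]))
cv2.imwrite('pics/c2.png',np.hstack([cv2.resize(w[150:450,170:470],(400,400)),cv2.resize(s[150:250,270:370],(400,400))]))
E
```

```text
[309.63087296 283.93408871] [311.58382997 269.30509808]
```

View pics/c2.png

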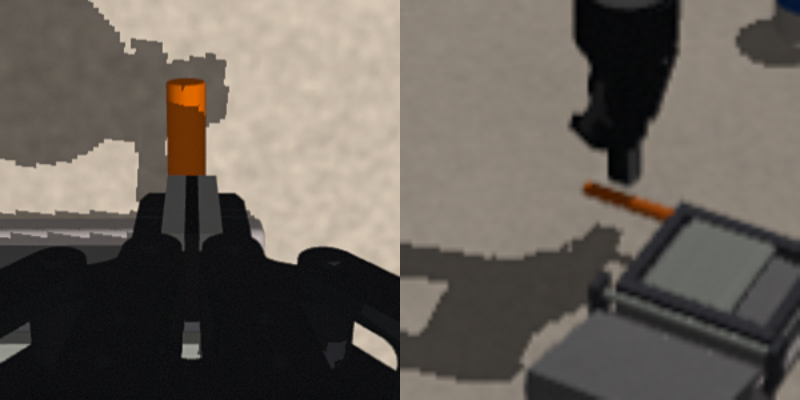

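```bash
python3 - <<'E'
from st import *
_,ms=load('s2');_,md=load('d2');_,mw=load('w2')
for p in([448.1,193.4,27.7],[448.1,193.4,46],[448.2,192.7,45.5]):print(p,(proj(ms,p)),'crop',(proj(ms,p)-[270,150])*4+[400,0],'side',proj(md,p))
d=cv2.imread('pics/d2.png');cv2.imwrite('pics/c3.png',cv2.resize(d[230:330,270:400],(780,600),interpolation=cv2.INTER_CUBIC))
E
```

```text
[448.1, 193.4, 27.7] [325.02943332 203.33464239] crop [620.11773328 213.33856957] side [327.70351266 295.0701133 ]
[448.1, 193.4, 46] [325.07939692 198.71810868] crop [620.31758766 194.87243472] side [327.54277054 290.00478395]
[448.2, 192.7, 45.5] [324.9790585  198.97745434] crop [619.916234   195.90981738] side [327.63609722 290.01560691]
```

View pics/c3.png

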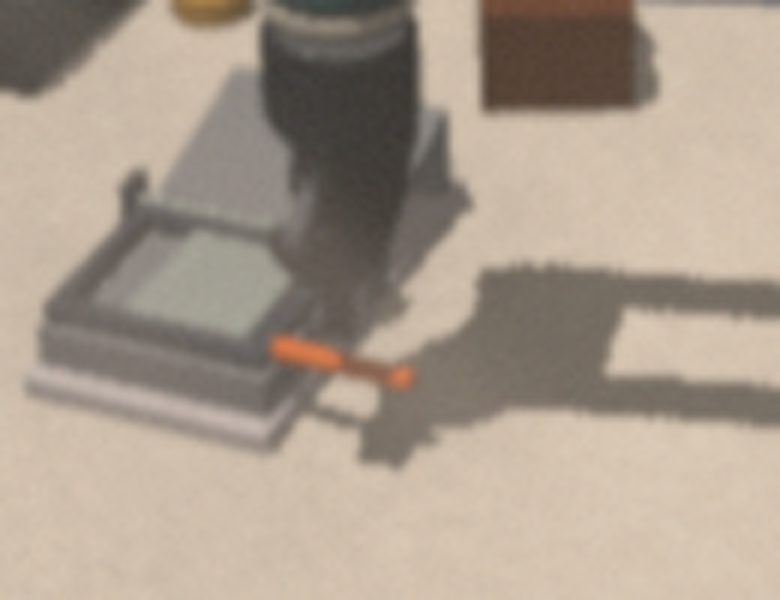

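```bash
python3 - <<'E'
from st import *
s,M=st();_,ms=load('s2');_,mw=load('w2');_,m1=load('w1');_,md=load('d2')
T=np.array(mw['cam_to_world']);T1=np.array(m1['cam_to_world'])
print('cam',T[:3,3],T1[:3,3], 'bar tip proj',proj(mw,[417.3,189.6,45.5]),proj(m1,[417.3,189.6,45.5]))
# bar measured from two wrist places: same bar tip; centre-line tip
w,_=load('w2');h=cv2.cvtColor(w,cv2.COLOR_BGR2HSV);k=cv2.inRange(h,(5,150,60),(16,255,255));ys,xs=np.nonzero(k);print('bar px',xs.min(),xs.max(),ys.min(),ys.max())
u=(xs.min()+xs.max())/2
p=tri([ray(mw,u,ys.min()+2),ray(m1,318.4,170.5)]);print('bar tip 2 wrist',p)
r=ray(mw,170+188/1.3333,150+177/1.3333)
print('fingertip side/scene',tri([ray(ms,270+222/4,150+183/4),ray(md,270+345/6,230+335/6)]))
print('bar under fingers',tri([ray(ms,316,195.9),ray(md,335.9,292.2),ray(m1,318.4,170.5)]))
E
```

```text
t 3.35 tcp [448.1, 193.4, 27.7] R [[-0.091, 0.996, -0.0], [0.996, 0.091, -0.003], [-0.003, -0.001, -1.0]] F [0.11, -0.2, 0.17] w 0.006 j [0.29, 0.05, 1.75, -0.0, 1.34, -1.37]
cam [382.43468847 188.74196778 206.90521456] [386.38974909 184.33037962 329.04199   ] bar tip proj [308.70312463 212.07286617] [318.37253987 170.00968938]
bar px 295 323 209 281
bar tip 2 wrist (array([418.45818017, 189.75775332,  37.97569795]), [np.float64(0.03375179420487931), np.float64(0.03375179420487894)])
fingertip side/scene (array([449.64279754, 191.79538567,  59.40225492]), [np.float64(0.758955117336735), np.float64(0.7589551173364762)])
bar under fingers (array([418.58500295, 190.15601263,  45.76336175]), [np.float64(1.504893401005137), np.float64(2.5935381185783655), np.float64(1.0995222748163047)])
```

The pictures put the real fingertips at z≈59, about 31 mm behind the reported TCP. Two cues agree: the scene/side triangulation, and the finger gap in the first wrist view. So the fingers shut just above the bar. I'll open, go about 31 mm lower and shut again.

Call:
apply_moves(rows=[[-1,[0,0,0],0],[-1,[0,0,0],0],[-1,[0,0,0],0],[-1,[0,0,0],0],[-1,[0,0,0],0],[-1,[0,0,0.25],0],[-1,[0,0,0.5],0],[-1,[0,0,0.7],0],[-1,[0,0,0.75],0],[-1,[0,0,0.75],0]])

```text
t: 4.35
tool_pos: [447.4, 193.1, -3.3]
tcp_rot: [0.674, 0.739, -0.002, 0.0]
wrist_force: [0.3, 0.5, 0.4]
width: 0.999
```

Call:
apply_moves(rows=[[1,[0,0,0],0],[1,[0,0,0],0],[1,[0,0,0],0],[1,[0,0,0],0],[1,[0,0,0],0],[1,[0,0,0],0],[1,[0,0,0],0],[1,[0,0,0],0],[1,[0,0,0],0],[1,[0,0,0],0]])

```text
t: 5.35
tool_pos: [447.7, 191.6, -2.8]
tcp_rot: [0.674, 0.739, -0.003, 0.001]
wrist_force: [-1.2, -4.3, 2.7]
width: 0.109
```

```bash
python3 - <<'E'
from st import *
st()
w,m=snap('wrist','w4');s,ms=snap('scene','s4')
cv2.imwrite('pics/c4.png',np.hstack([cv2.resize(w[150:450,170:470],(400,400)),cv2.resize(s[150:250,270:370],(400,400))]))
E
```

```text
t 5.35 tcp [447.7, 191.6, -2.8] R [[-0.091, 0.996, -0.002], [0.996, 0.091, -0.006], [-0.006, -0.002, -1.0]] F [-1.16, -4.25, 2.67] w 0.109 j [0.29, 0.08, 1.79, -0.01, 1.28, -1.37]
```

The opening now reads 0.109 with contact force, so the bar is gripped. Starting the swing.

Call:
apply_moves(rows=[[1,[-0.01,0,-0.25],0],[1,[-0.05,0,-0.49],0],[1,[-0.11,0,-0.73],0],[1,[-0.19,0,-0.96],0],[1,[-0.3,0,-1.18],0],[1,[-0.42,0,-1.39],0],[1,[-0.57,0,-1.59],0],[1,[-0.73,0,-1.77],0],[1,[-0.92,0,-1.93],0],[1,[-1.11,0,-2.08],0]])

```text
t: 6.45
tool_pos: [451.8, 150.6, 83.1]
tcp_rot: [0.674, 0.739, -0.0, -0.001]
wrist_force: [-1.2, 8.9, 6.3]
width: 0.113
```

```bash
python3 - <<'E'
from st import *
s,M=st()
# local arc: hinge centre relative: bar start (447.7,191.6) reported z -2.8 ; rel
fy=np.array([-0.096,0.995]);d=s['tool_pos']-np.array([447.7,191.6,-2.8]);y=100+d[:2]@fy;z=d[2];print('y,z,r',y,z,np.hypot(y,z),np.arctan2(z,y))
for a in np.linspace(1.0,2.95,21)[1:]:print(round(a,2),round((100*np.cos(a)-y)/40,2),round((-100*np.sin(a)+z)/40,2),end=' | ')
E
```

```text
t 6.45 tcp [451.8, 150.6, 83.1] R [[-0.092, 0.996, -0.001], [0.996, 0.092, 0.0], [0.001, -0.001, -1.0]] F [-1.16, 8.89, 6.25] w 0.113 j [0.2, -0.03, 1.71, 0.0, 1.46, -1.46]
y,z,r 58.84221520899277 85.89218331253647 104.11471291270888 0.9701604796232518
1.1 -0.33 -0.08 | 1.2 -0.55 -0.18 | 1.29 -0.78 -0.26 | 1.39 -1.02 -0.31 | 1.49 -1.26 -0.34 | 1.58 -1.51 -0.35 | 1.68 -1.75 -0.34 | 1.78 -1.99 -0.3 | 1.88 -2.23 -0.24 | 1.98 -2.45 -0.15 | 2.07 -2.67 -0.04 | 2.17 -2.88 0.08 | 2.27 -3.08 0.23 | 2.37 -3.25 0.4 | 2.46 -3.42 0.58 | 2.56 -3.56 0.77 | 2.66 -3.68 0.98 | 2.76 -3.79 1.2 | 2.85 -3.87 1.43 | 2.95 -3.93 1.67 |
```

Call:
apply_moves(rows=[[1,[-0.33,0,-0.08],0],[1,[-0.55,0,-0.18],0],[1,[-0.78,0,-0.26],0],[1,[-1.02,0,-0.31],0],[1,[-1.26,0,-0.34],0],[1,[-1.51,0,-0.35],0],[1,[-1.75,0,-0.34],0],[1,[-1.99,0,-0.3],0],[1,[-2.23,0,-0.24],0],[1,[-2.45,0,-0.15],0]])

```text
t: 7.45
tool_pos: [462.1, 50.9, 93.1]
tcp_rot: [0.674, 0.739, -0.0, 0.002]
wrist_force: [10.2, -1.9, 4.4]
width: 0.111
```

```bash
python3 - <<'E'
from st import *
s,M=st()
fy=np.array([-0.096,0.995]);d=s['tool_pos']-np.array([447.7,191.6,-2.8]);y=100+d[:2]@fy;z=d[2];print('y,z,r',y,z,np.hypot(y,z),np.arctan2(z,y))
for a in np.linspace(1.98,2.92,11)[1:]:print(round(a,2),round((100*np.cos(a)-y)/40,2),round((-100*np.sin(a)+z)/40,2),end=' | ')
E
```

```text
t 7.45 tcp [462.1, 50.9, 93.1] R [[-0.092, 0.996, 0.003], [0.996, 0.092, -0.003], [-0.004, 0.003, -1.0]] F [10.25, -1.89, 4.43] w 0.111 j [-0.01, -0.06, 1.73, -0.0, 1.47, -1.67]
y,z,r -41.42653948105598 95.85984501121156 104.42829146811218 1.9787136863584547
2.07 -0.17 0.21 | 2.17 -0.37 0.33 | 2.26 -0.56 0.47 | 2.36 -0.73 0.63 | 2.45 -0.89 0.8 | 2.54 -1.03 0.99 | 2.64 -1.15 1.19 | 2.73 -1.26 1.4 | 2.83 -1.34 1.62 | 2.92 -1.4 1.85 |
```

Call:
apply_moves(rows=[[1,[-0.19,0,0.14],0],[1,[-0.38,0,0.27],0],[1,[-0.57,0,0.42],0],[1,[-0.75,0,0.58],0],[1,[-0.91,0,0.76],0],[1,[-1.05,0,0.95],0],[1,[-1.17,0,1.15],0],[1,[-1.27,0,1.36],0],[1,[-1.34,0,1.58],0],[1,[-1.38,0,1.74],0]])

```text
t: 8.45
tool_pos: [470.4, -3.8, 27.5]
tcp_rot: [0.674, 0.739, 0.003, 0.004]
wrist_force: [-2.5, 5.6, 23.2]
width: 0.102
```

Call:
apply_moves(rows=[[1,[0,0,0],0],[1,[0,0,0],0],[-1,[0,0,0],0],[-1,[0,0,0],0],[-1,[0,0,0],0],[-1,[0,0,0],0],[-1,[0,0,0],0],[-1,[0,0,0],0],[-1,[0,0,-1.2],0],[-1,[0,0,-2.4],0]])

```text
t: 9.45
tool_pos: [467.6, -3.4, 122.5]
tcp_rot: [0.674, 0.739, 0.002, 0.002]
wrist_force: [0.9, 0.2, 0.4]
width: 0.999
```

```bash
python3 - <<'E'
from st import *
st()
w,m=snap('wrist','w5');s,ms=snap('scene','s5');d,md=snap('side','d5')
cv2.imwrite('pics/c5.png',np.hstack([cv2.resize(w,(533,400)),cv2.resize(s[190:290,295:360],(260,400))]))
E
```

```text
t 9.45 tcp [467.6, -3.4, 122.5] R [[-0.092, 0.996, 0.005], [0.996, 0.092, -0.0], [-0.001, 0.005, -1.0]] F [0.93, 0.22, 0.38] w 0.999 j [-0.13, -0.08, 1.68, 0.0, 1.53, -1.79]
```

View pics/c5.png

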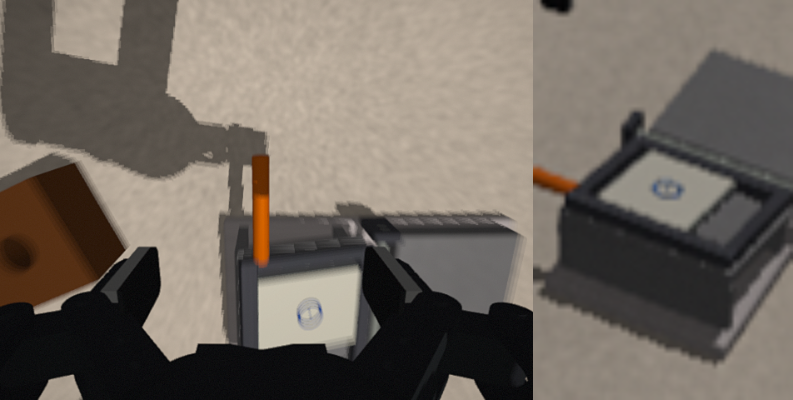

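The frame lies over with the cream face up. The ring is at about (372,376) in the wrist view and (328.5,237) in the scene view. Now triangulating the ring and the probe.

```bash
python3 - <<'E'
from st import *
w,mw=load('w5');s,ms=load('s5');d,md=load('d5')
def ring(i,x0,x1,y0,y1):
    c=i[y0:y1,x0:x1].astype(int);k=(c[:,:,0]-c[:,:,2])>12
    k=cv2.morphologyEx(k.astype(np.uint8),cv2.MORPH_CLOSE,np.ones((3,3)));n,l,S,ce=cv2.connectedComponentsWithStats(k)
    j=1+S[1:,4].argmax();b=S[j];return (x0+b[0]+b[2]/2-.5,y0+b[1]+b[3]/2-.5),b.tolist()
a=ring(w,345,400,350,405);b=ring(s,318,340,228,247);print(a,b)
print('ring',tri([ray(mw,*a[0]),ray(ms,*b[0])]))
print('expected in side',proj(md,tri([ray(mw,*a[0]),ray(ms,*b[0])])[0]))
def green(i):
    h=cv2.cvtColor(i,cv2.COLOR_BGR2HSV);k=cv2.inRange(h,(45,100,25),(80,255,255));n,l,S,c=cv2.connectedComponentsWithStats(k)
    for j in range(1,n):
        if S[j,4]>30:print(S[j],c[j])
green(s);print('-');green(d)
fx=np.array([.995,.096]);fy=np.array([-.096,.995])
g=np.array([448.2,192.7]);o=g+105*fx-100*fy;print('fixture origin',o,'ring nominal x=0',o-fy*62*.966)
E
```

```text
((np.float64(383.5), np.float64(370.5)), [36, 13, 6, 16, 50]) ((np.float64(328.5), np.float64(237.0)), [7, 7, 8, 5, 19])
ring (array([557.00138657,  50.3703054 ,  59.53787654]), [np.float64(3.5851613278753565), np.float64(3.585161327875376)])
expected in side [320.37911599 255.17549196]
[203 299  16  28 270] [210.86666667 312.58888889]
-
fixture origin [562.275 103.28 ] ring nominal x=0 [568.024632  43.68746 ]
```

Call:
apply_moves(rows=[[-1,[0,0,-1.2],1.6],[-1,[-1,0,-2.4],3.3],[-1,[-2,0.1,-2.69],5],[-1,[-3,0.1,-2.69],6.7],[-1,[-4,0.12,-2.69],8.4],[-1,[-5.2,0.12,-2.69],10.1],[-1,[-6.4,0.12,-2.69],11.8],[-1,[-7.6,0.12,-2.69],13.5],[-1,[-8.74,0.12,-2.69],15.2],[-1,[-8.74,0.12,-2.69],16.9]])

```text
t: 10.6
tool_pos: [505.8, -356.7, 232.7]
tcp_rot: [0.996, 0.088, 0.007, 0.001]
wrist_force: [-0.1, 1.5, -0.6]
width: 1.0
```

Call:
apply_moves(rows=[[-1,[0,0,0],1.1],[-1,[0,0,0],1.1],[-1,[0,0,0],1.1],[-1,[0,0,0],1.1],[-1,[0,0,0],1.1],[-1,[0,0,0],1.1],[-1,[0,0,0],1.1],[-1,[0,0,0],1.1],[-1,[0,0,0],1.1],[-1,[0,0,0],1.1]])

```text
t: 11.6
tool_pos: [505.8, -356.7, 232.6]
tcp_rot: [0.999, 0.04, 0.007, 0.001]
wrist_force: [0.3, 0.2, -0.3]
width: 1.0
```

```bash
python3 - <<'E'
from st import *
s,M=st();w,m=snap('wrist','w6');d,md=snap('side','d6')
def comp(i,lo,hi,a=40):
    h=cv2.cvtColor(i,cv2.COLOR_BGR2HSV);k=cv2.inRange(h,lo,hi);n,l,S,c=cv2.connectedComponentsWithStats(k)
    for j in range(1,n):
        if S[j,4]>a:print(S[j],c[j].round(1))
comp(w,(45,100,25),(80,255,255));print('side');comp(d,(45,100,25),(80,255,255))
print(proj(m,[504,-351,151]),proj(m,[504,-351,71]))
E
```

```text
t 11.6 tcp [505.8, -356.7, 232.6] R [[0.997, 0.079, 0.015], [0.079, -0.997, -0.0], [0.015, 0.002, -1.0]] F [0.27, 0.15, -0.29] w 1.0 j [-0.71, 0.23, 1.14, 0.01, 1.76, -0.79]
[288 182  34  21 327] [305.  190.4]
[ 285  197   38   38 1138] [303.6 215.6]
side
[308.6415885  219.89958859] [308.2273572  198.05094441]
```

View pics/w6.png

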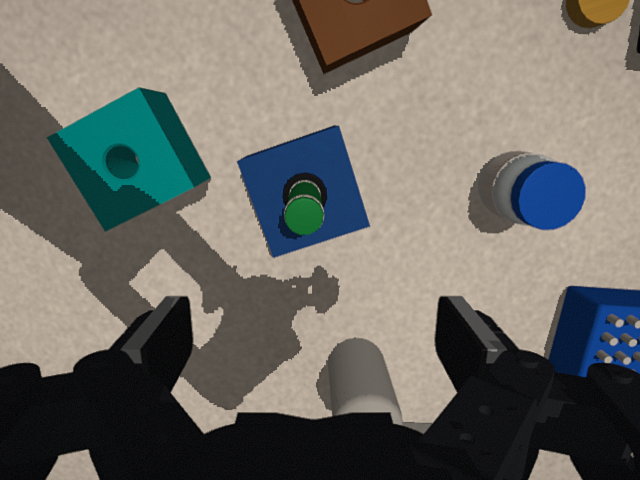

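Wrist view: the blue holder is at (304,190), with the green cap centre at (304,216) and the collar at (305,192). The wash bottle is at (360,380), near the gripper's far side, so I'm checking that clearance.

```bash
python3 - <<'E'
from st import *
_,m=load('w6');s,ms=load('scene0');R=lambda x:np.round(x,1)
print('cap wrist@151',R(onz(m,303.8,216,151)),'scene@151',R(onz(ms,208.9,302.5,151)))
print('tri',tri([ray(m,303.8,216),ray(ms,208.9,302.5)]))
print('collar@71',R(onz(m,305,192,71)), R(onz(ms,140+260/3.5,270+220/4,71)))
print('holder corners@65',[R(onz(m,*q,65)) for q in((237,160),(338,126),(369,226),(274,257))])
h=cv2.cvtColor(s,cv2.COLOR_BGR2HSV);k=cv2.inRange(h,(0,150,60),(4,255,255))|cv2.inRange(h,(175,150,60),(180,255,255));n,l,S,c=cv2.connectedComponentsWithStats(k)
for j in range(1,n):
    if S[j,4]>20:print('red',c[j],R(onz(ms,*c[j],160)))
T=manip.camera_model('wrist')['cam_to_world'];print(R(np.array(T)[:3,3]))
E
```

```text
cap wrist@151 [ 500.7 -348.6  151. ] scene@151 [ 504.4 -350.5  151. ]
tri (array([ 501.1833066 , -349.01247443,  147.06750363]), [np.float64(0.700044315846449), np.float64(0.7000443158465486)])
collar@71 [ 500.9 -346.1   71. ] [ 505.  -352.7   71. ]
holder corners@65 [array([ 442.3, -324.4,   65. ]), array([ 524. , -290.4,   65. ]), array([ 559. , -372.8,   65. ]), array([ 477.7, -407.4,   65. ])]
red [161.21387283 383.42196532] [ 569.2 -546.7  160. ]
[ 498.2 -289.7  411.6]
```

The probe axis is at about (501, -348.6), which matches the holder centre, and the bottle is 200 mm away. Descending to the mid-handle, allowing about 50 mm from the TCP to the grasp point as the handle grip showed.

Call:
apply_moves(rows=[[-1,[-0.17,-0.21,1],-0.2],[-1,[-0.17,-0.21,2],-0.2],[-1,[-0.17,-0.21,3],-0.2],[-1,[-0.17,-0.21,3.8],-0.2],[-1,[-0.17,-0.21,4.26],-0.2],[-1,[-0.17,-0.21,4.26],-0.2],[-1,[-0.17,-0.21,4.26],-0.2],[1,[-0.17,-0.21,4.26],-0.2],[1,[-0.17,-0.21,4.26],-0.2],[1,[-0.17,-0.21,4.26],-0.2]])

```text
t: 12.7
tool_pos: [501.6, -349.6, 63.8]
tcp_rot: [0.999, 0.048, 0.008, 0.002]
wrist_force: [0.2, -0.4, 0.2]
width: 0.512
```

Call:
apply_moves(rows=[[1,[0,0,0],0],[1,[0,0,0],0],[1,[0,0,0],0],[1,[0,0,0],0],[1,[0,0,0],0],[1,[0,0,0],0],[1,[0,0,-0.1],0],[1,[0,0,-0.3],0],[1,[0,0,-0.5],0],[1,[0,0,-0.5],0]])

```text
t: 13.7
tool_pos: [502.0, -350.1, 85.3]
tcp_rot: [0.999, 0.048, 0.009, 0.002]
wrist_force: [0.8, 0.4, -1.0]
width: 0.292
```

```bash
python3 - <<'E'
from st import *
st();w,m=snap('wrist','w7');s,_=snap('scene','s7');d,_=snap('side','d7')
cv2.imwrite('pics/c7.png',np.hstack([cv2.resize(w,(400,300)),cv2.resize(s[270:370,170:270],(300,300))]))
E
```

```text
t 13.7 tcp [502.0, -350.1, 85.3] R [[0.995, 0.097, 0.019], [0.097, -0.995, -0.004], [0.018, 0.006, -1.0]] F [0.75, 0.42, -0.99] w 0.292 j [-0.71, 0.25, 1.4, 0.01, 1.47, -0.8]
```

View pics/c7.png

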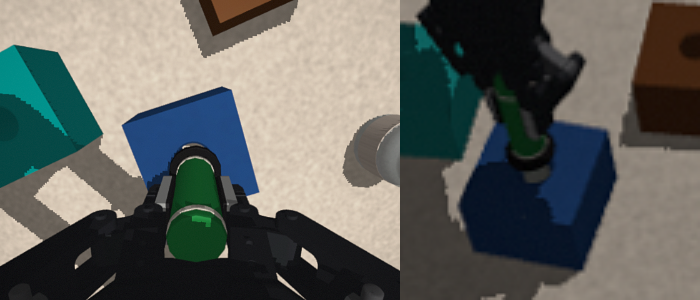

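The probe is gripped (opening 0.292, about 25 mm) and lifted 21 mm, with the barrel still in the hole. The moves allow no tilt, so I'll pivot the probe in the fingers about the jaw axis. Pushing the gripper towards fixture +y makes the barrel lever on the hole rim.

Call:
apply_moves(rows=[[1,[0,-0.06,0],0],[1,[0,-0.12,0],0],[1,[0,-0.18,0],0],[1,[0,-0.24,0],0],[1,[0,-0.3,0],0],[1,[0,-0.36,0],0],[1,[0,-0.42,0],0],[1,[0,-0.48,0],0],[1,[0,-0.55,0],0],[1,[0,-0.55,0],0]])

```text
t: 14.85
tool_pos: [498.7, -331.5, 84.0]
tcp_rot: [0.999, 0.048, 0.008, 0.006]
wrist_force: [-1.3, -8.3, -3.2]
width: 0.285
```

```bash
python3 - <<'E'
from st import *
st();w,m=snap('wrist','w8')
def cap(i):
    h=cv2.cvtColor(i,cv2.COLOR_BGR2HSV);k=cv2.inRange(h,(45,100,25),(80,255,255));n,l,S,c=cv2.connectedComponentsWithStats(k)
    return [(S[j].tolist(),c[j].round(1).tolist()) for j in range(1,n) if S[j,4]>60]
print(cap(load('w7')[0]));print(cap(w))
E
```

```text
t 14.85 tcp [498.7, -331.5, 84.0] R [[0.995, 0.095, 0.017], [0.096, -0.995, -0.011], [0.016, 0.012, -1.0]] F [-1.27, -8.28, -3.24] w 0.285 j [-0.68, 0.23, 1.44, 0.0, 1.46, -0.78]
[([271, 253, 86, 98, 4888], [312.7, 298.1]), ([266, 335, 98, 85, 6445], [314.2, 378.2])]
[([274, 272, 80, 63, 2672], [313.4, 300.1]), ([265, 322, 98, 97, 7135], [313.5, 369.4])]
```

Call:
apply_moves(rows=[[1,[0,0,-0.1],0],[1,[0,0,-0.3],0],[1,[0,0,-0.6],0],[1,[0,0,-0.9],0],[1,[0,0,-1.2],0],[1,[0,0,-1.5],0],[1,[0,0,-1.8],0],[1,[0,0,-2.0],0],[1,[0,0,-2.0],0],[1,[0,0,-2.0],0]])

```text
t: 15.9
tool_pos: [497.3, -330.6, 163.9]
tcp_rot: [0.999, 0.048, 0.008, 0.005]
wrist_force: [0.9, 0.4, -1.0]
width: 0.29
```

```bash
python3 - <<'E'
from st import *
s,M=st();w,m=snap('wrist','w9');S,ms=snap('scene','s9');d,md=snap('side','d9')
def comp(i,lo,hi,a=5):
    h=cv2.cvtColor(i,cv2.COLOR_BGR2HSV);k=cv2.inRange(h,lo,hi);n,l,St,c=cv2.connectedComponentsWithStats(k)
    return [(St[j].tolist(),c[j].round(1).tolist()) for j in range(1,n) if St[j,4]>a]
G=((45,100,25),(80,255,255))
print(comp(w,*G));print('scene',comp(S,*G));print('side',comp(d,*G))
for n,i in(('w',w),('s',S),('d',d)):print('red',n,comp(i,(0,140,60),(4,255,255)),comp(i,(174,140,60),(180,255,255)))
g=s['tool_pos']+np.array([0,0,49])
for tilt in(0,.26):
    ax=np.array([-.096*np.sin(tilt),.995*np.sin(tilt),np.cos(tilt)])
    print(tilt,'cap w',proj(m,g+40*ax),'scene cap',proj(ms,g+40*ax),'tip',proj(ms,g-96*ax),'bar',proj(ms,g-43*ax))
cv2.imwrite('pics/c9.png',np.hstack([cv2.resize(w[180:480,170:470],(400,400)),cv2.resize(S[210:330,160:260],(333,400),interpolation=cv2.INTER_CUBIC)]))
E
```

```text
t 15.9 tcp [497.3, -330.6, 163.9] R [[0.995, 0.095, 0.017], [0.096, -0.995, -0.01], [0.016, 0.012, -1.0]] F [0.87, 0.39, -1.0] w 0.29 j [-0.68, 0.18, 1.32, 0.0, 1.61, -0.78]
[([273, 270, 82, 68, 2878], [313.4, 300.2]), ([265, 323, 98, 96, 7113], [313.7, 370.8])]
scene [([200, 263, 6, 7, 17], [202.4, 266.2]), ([201, 270, 15, 25, 195], [206.9, 283.6])]
side []
red w [] []
red s [([153, 376, 18, 17, 198], [161.6, 383.5])] []
red d [] []
0 cap w [317.22276737 397.93466839] scene cap [204.78383369 263.55657514] tip [215.21448113 304.71807598] bar [211.36818783 289.60902163]
0.26 cap w [317.1402671  360.23516051] scene cap [208.01122177 260.78759729] tip [208.19744349 311.57448442] bar [208.1046496  292.65348061]
```

View pics/c9.png

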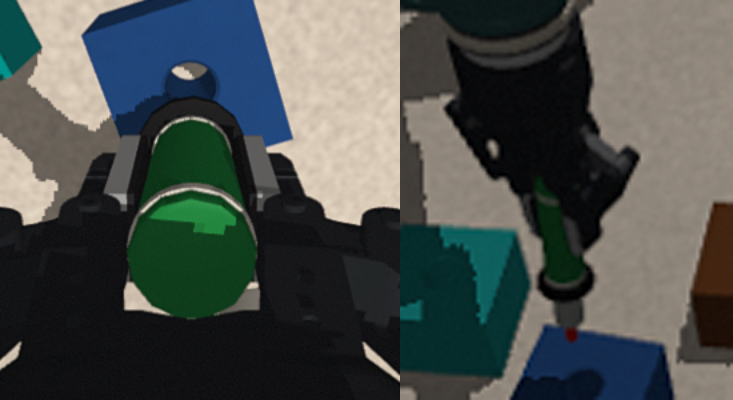

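The probe is held clear of the holder (tip at crop (571,335), collar at (566,282)) and leans the right way. Now estimating the tilt.

```bash
python3 - <<'E'
from st import *
_,m=load('w9');_,ms=load('s9');s=manip.observe();g=s['tool_pos']+np.array([0,0,49])
fxv=np.array([.995,.096,0])
for t in(0,.08,.12,.16,.2,.24,.28):
    ax=np.array([-.096*np.sin(t),.995*np.sin(t),np.cos(t)]);f=np.array([-.096*np.cos(t),.995*np.cos(t),-np.sin(t)])
    cap=[g+40*ax+13*(np.cos(a)*fxv+np.sin(a)*f) for a in np.linspace(0,6.28,60)];P=np.array([proj(m,p) for p in cap])
    lo=proj(m,g-40*ax+13*f)
    a,b=proj(ms,g-96*ax),proj(ms,g-43*ax)
    print(t,'cap rows',P[:,1].min().round(1),P[:,1].max().round(1),'width',np.ptp(P[:,0]).round(1),'lower edge row',lo.round(1),'scene slope',((a-b)[0]/(a-b)[1]).round(3),a.round(1),b.round(1))
print('obs w7: cap 335-420 low 253; w9 cap 323-419 low 270')
# scene axis by fitting: green+red pixels
S,_=load('s9');h=cv2.cvtColor(S,cv2.COLOR_BGR2HSV)
r=cv2.inRange(h[300:320,200:222],(0,120,30),(8,255,255))|cv2.inRange(h[300:320,200:222],(172,120,30),(180,255,255));ys,xs=np.nonzero(r);print('red',len(xs),xs.mean()+200 if len(xs) else 0,ys.mean()+300 if len(xs) else 0)
E
```

```text
0 cap rows 350.4 435.0 width 100.0 lower edge row [311.7 250.6] scene slope 0.255 [215.3 304.8] [211.4 289.8]
0.08 cap rows 336.8 427.6 width 100.7 lower edge row [311.7 257. ] scene slope 0.166 [213.1 307.1] [210.4 290.8]
0.12 cap rows 330.0 423.5 width 101.0 lower edge row [311.7 260.2] scene slope 0.127 [212.1 308.2] [209.9 291.3]
0.16 cap rows 323.1 419.0 width 101.3 lower edge row [311.7 263.5] scene slope 0.089 [211.  309.3] [209.4 291.7]
0.2 cap rows 316.4 414.3 width 101.4 lower edge row [311.7 266.8] scene slope 0.054 [209.9 310.3] [208.9 292.2]
0.24 cap rows 309.6 409.4 width 101.6 lower edge row [311.7 270.2] scene slope 0.021 [208.8 311.2] [208.4 292.6]
0.28 cap rows 303.0 404.1 width 101.6 lower edge row [311.7 273.6] scene slope -0.011 [207.7 312.1] [207.9 293. ]
obs w7: cap 335-420 low 253; w9 cap 323-419 low 270
red 11 211.0 309.6363636363636
```

The estimates give a tilt of 0.16 to 0.20 rad, against a wanted 0.26. It would just pass, but I'll take the margin by going back down the same path, levering a bit further and lifting again.

Call:
apply_moves(rows=[[1,[0,0,0.4],0],[1,[0,0,0.8],0],[1,[0,0,1.2],0],[1,[0,0,1.6],0],[1,[0,0,1.9],0],[1,[0,0,1.95],0],[1,[0,-0.06,1.95],0],[1,[0,-0.12,1.95],0],[1,[0,-0.18,1.95],0],[1,[0,-0.23,1.95],0]])

```text
t: 17.05
tool_pos: [497.3, -325.7, 85.3]
tcp_rot: [0.999, 0.047, 0.008, 0.009]
wrist_force: [1.0, -9.1, -4.0]
width: 0.286
```

Call:
apply_moves(rows=[[1,[0,0,0],0],[1,[0,0,-0.3],0],[1,[0,0,-0.6],0],[1,[0,0,-0.9],0],[1,[0,0,-1.2],0],[1,[0,0,-1.5],0],[1,[0,0,-1.8],0],[1,[0,0,-2.0],0],[1,[0,0,-2.0],0],[1,[0,0,-2.0],0]])

```text
t: 18.05
tool_pos: [495.9, -324.3, 165.1]
tcp_rot: [0.999, 0.047, 0.008, 0.009]
wrist_force: [0.1, -0.6, -1.9]
width: 0.29
```

```bash
python3 - <<'E'
from st import *
s,M=st();w,m=snap('wrist','w10');S,ms=snap('scene','s10')
h=cv2.cvtColor(w,cv2.COLOR_BGR2HSV);k=cv2.inRange(h,(45,100,25),(80,255,255));n,l,St,c=cv2.connectedComponentsWithStats(k)
print([(St[j].tolist()) for j in range(1,n) if St[j,4]>60])
g=s['tool_pos']+np.array([0,0,49])
for t in(.16,.2,.24,.28):
    ax=np.array([-.096*np.sin(t),.995*np.sin(t),np.cos(t)]);print(t,proj(ms,g-91*ax).round(1))
h=cv2.cvtColor(S,cv2.COLOR_BGR2HSV);c=proj(ms,g-91*ax).astype(int);y0,x0=c[1]-14,c[0]-12;q=h[y0:y0+28,x0:x0+26]
r=cv2.inRange(q,(0,120,30),(8,255,255))|cv2.inRange(q,(172,120,30),(180,255,255));ys,xs=np.nonzero(r);print('red',len(xs),xs.mean()+x0,ys.mean()+y0)
E
```

```text
t 18.05 tcp [495.9, -324.3, 165.1] R [[0.995, 0.094, 0.016], [0.094, -0.995, -0.016], [0.015, 0.018, -1.0]] F [0.07, -0.62, -1.94] w 0.29 j [-0.67, 0.17, 1.34, -0.0, 1.61, -0.77]
[[276, 277, 77, 55, 2053], [265, 318, 98, 96, 7165]]
0.16 [212.2 305.1]
0.2 [211.2 306. ]
0.24 [210.1 306.9]
0.28 [209.1 307.8]
red 10 210.4 309.1
```

The tilt is now about 0.24 rad. Next, locating the ring.

```bash
cat > ring.py <<'E'
from st import *
def darkblue(i,c,r):
    x0,y0=int(c[0])-r,int(c[1])-r;q=i[y0:y0+2*r,x0:x0+2*r].astype(float)
    d=q[:,:,0]-q[:,:,2];bg=np.median(d);wt=np.clip(d-bg-8,0,None)
    ys,xs=np.mgrid[:2*r,:2*r];return np.array([(wt*xs).sum(),(wt*ys).sum()])/wt.sum()+[x0,y0],wt.sum()
E
python3 - <<'E'
from ring import *
w,mw=load('w5');S,ms=load('s10');d,md=snap('side','d10')
a,na=darkblue(w,(372,376),16);b,nb=darkblue(S,(328.5,237),7);print(a,na,b,nb)
p,e=tri([ray(mw,*a),ray(ms,*b)]);print('ws',p.round(1),e[0].round(1))
c0=proj(md,p);c,nc=darkblue(d,c0,9);print('side exp',c0,'got',c,nc)
p2,e=tri([ray(md,*c),ray(ms,*b)]);print('ds',p2.round(1),e[0].round(1))
p3,e=tri([ray(mw,*a),ray(md,*c),ray(ms,*b)]);print('all',p3.round(1),np.round(e,1))
fx=np.array([.995,.096]);fy=np.array([-.096,.995]);o=np.array([562.3,103.3])
for q in(p,p2,p3):print('fixture xy',((q[:2]-o)@fx).round(1),((q[:2]-o)@fy).round(1))
print('scene on z62',onz(ms,*b,62).round(1),onz(ms,*b,66).round(1),'wrist',onz(mw,*a,62).round(1))
E
```

```text
[371.16198704 375.525054  ] 4630.0 [328.14920635 236.73492063] 630.0
ws [558.8  42.9  65.7] 1.6
side exp [321.00267592 252.34745109] got [320.41192412 249.78455285] 738.0
ds [562.8  36.9  71.2] 1.4
all [560.   40.9  70.2] [3.7 3.7 2.9]
fixture xy -9.2 -59.7
fixture xy -5.9 -66.1
fixture xy -8.3 -61.9
scene on z62 [556.5  44.3  62. ] [558.7  40.7  66. ] wrist [562.5  45.2  62. ]
```

Call:
apply_moves(rows=[[1,[0.1,-0.5,0],0],[1,[0.3,-1.3,0],0],[1,[0.6,-2.4,0],0],[1,[0.9,-3.6,0],0],[1,[1.2,-4.8,0],0],[1,[1.5,-6.0,0],0],[1,[1.8,-7.2,0],0],[1,[2.1,-8.4,0.1],0],[1,[2.3,-9.3,0.3],0],[1,[2.41,-9.7,0.5],0]])

```text
t: 19.2
tool_pos: [555.0, 74.4, 138.1]
tcp_rot: [0.999, 0.049, 0.007, 0.007]
wrist_force: [0.4, -0.4, -2.2]
width: 0.291
```

Call:
apply_moves(rows=[[1,[0,0,0],0],[1,[0,0,0],0],[1,[0,0,0],0],[1,[0,0,0],0],[1,[0,0,0],0],[1,[0,0,0],0],[1,[0,0,0],0],[1,[0,0,0],0],[1,[0,0,0],0],[1,[0,0,0],0]])

```text
t: 20.2
tool_pos: [555.0, 74.4, 138.1]
tcp_rot: [0.999, 0.049, 0.007, 0.007]
wrist_force: [-0.5, 0.5, -1.3]
width: 0.288
```

```bash
python3 - <<'E'
from ring import *
s,M=st();w,mw=snap('wrist','w11');S,ms=snap('scene','s11');d,md=snap('side','d11')
tip=s['tool_pos']+[1.4,-20.9,-46]
def red(i,c,r):
    x0,y0=int(c[0])-r,int(c[1])-r;q=i[y0:y0+2*r,x0:x0+2*r];h=cv2.cvtColor(q,cv2.COLOR_BGR2HSV)
    k=cv2.inRange(h,(0,110,25),(8,255,255))|cv2.inRange(h,(172,110,25),(180,255,255));n,l,St,ce=cv2.connectedComponentsWithStats(k)
    return [(St[j].tolist(),(ce[j]+[x0,y0]).round(1).tolist()) for j in range(1,n) if St[j,4]>3]
for n,i,m in(('scene',S,ms),('side',d,md),('wrist',w,mw)):
    print(n,'tip exp',proj(m,tip).round(1),'ring exp',proj(m,[558,43.5,64.5]).round(1),'ring',darkblue(i,proj(m,[558,43.5,64.5]),8 if n!='wrist' else 16));print(red(i,proj(m,tip),20))
h=cv2.cvtColor(w,cv2.COLOR_BGR2HSV);k=cv2.inRange(h,(45,100,25),(80,255,255));n,l,St,c=cv2.connectedComponentsWithStats(k)
print([(St[j].tolist()) for j in range(1,n) if St[j,4]>60])
c=lambda i,x,y,r:cv2.resize(i[y-r:y+r,x-r:x+r],(300,300),interpolation=cv2.INTER_CUBIC)
p=proj(ms,[558,43.5,75]).astype(int);q=proj(md,[558,43.5,75]).astype(int)
cv2.imwrite('pics/c11.png',np.hstack([c(S,*p,30),c(d,*q,30)]));print(p,q)
E
```

```text
t 20.2 tcp [555.0, 74.4, 138.1] R [[0.995, 0.098, 0.014], [0.098, -0.995, -0.014], [0.013, 0.016, -1.0]] F [-0.47, 0.46, -1.35] w 0.288 j [0.04, 0.12, 1.45, -0.01, 1.56, -0.06]
scene tip exp [330.1 226.8] ring exp [328.5 236.4] ring (array([328.43181818, 236.22402597]), np.float64(308.0))
[([19, 19, 4, 4, 11], [330.6, 226.6])]
side tip exp [319.7 246.9] ring exp [321.1 252.8] ring (array([322.76221498, 252.65472313]), np.float64(153.5))
[]
wrist tip exp [310.4 277. ] ring exp [311.1 275.5] ring (array([311.24534161, 278.73540373]), np.float64(1610.0))
[]
[[275, 277, 78, 55, 2049], [265, 318, 98, 96, 7164]]
[328 233] [321 250]
```

In the scene view the tip (330.6,226.6) and the ring (328.4,236.2) are where the model expects them. Moving down along the face normal to hover about 5 mm off.

Call:
apply_moves(rows=[[1,[0,0.03,0.06],0],[1,[0,0.06,0.12],0],[1,[0,0.09,0.2],0],[1,[0.01,0.12,0.28],0],[1,[0.01,0.15,0.36],0],[1,[0.01,0.18,0.44],0],[1,[0.01,0.2,0.5],0],[1,[0.01,0.21,0.55],0],[1,[0.01,0.21,0.55],0],[1,[0.01,0.21,0.55],0]])

```text
t: 21.35
tool_pos: [556.6, 65.9, 116.3]
tcp_rot: [0.999, 0.049, 0.007, 0.007]
wrist_force: [0.7, 0.7, -1.8]
width: 0.291
```

```bash
python3 - <<'E'
from ring import *
s,M=st();w,mw=snap('wrist','w12');S,ms=snap('scene','s12');d,md=snap('side','d12')
tip=s['tool_pos']+[1.4,-20.9,-47];print('tip',tip)
for n,m in(('scene',ms),('side',md),('wrist',mw)):print(n,'tip',proj(m,tip).round(1),'ring',proj(m,[558,43.5,64.5]).round(1))
c=lambda i,x,y,r:cv2.resize(i[y-r:y+r,x-r:x+r],(266,266),interpolation=cv2.INTER_CUBIC)
p=proj(ms,[558,43.5,64.5]).astype(int);q=proj(md,[558,43.5,64.5]).astype(int)
cv2.imwrite('pics/c12.png',np.hstack([c(S,*p,20),c(d,*q,25),c(w,311,270,60)]));print(p,q)
E
```

```text
t 21.35 tcp [556.6, 65.9, 116.3] R [[0.995, 0.098, 0.014], [0.098, -0.995, -0.014], [0.013, 0.015, -1.0]] F [0.73, 0.66, -1.82] w 0.291 j [0.03, 0.13, 1.48, -0.01, 1.52, -0.07]
tip [557.99527009  44.98231939  69.27900604]
scene tip [328.8 234.9] ring [328.5 236.4]
side tip [320.9 251.8] ring [321.1 252.8]
wrist tip [310.4 276.4] ring [310.1 275.7]
[328 236] [321 252]
```

View pics/c12.png

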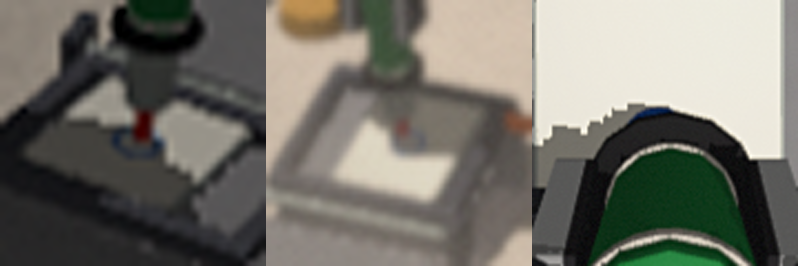

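Scene crop: the tip end is at (143,139) and the ring centre at (137,143). Side crop: tip at (135,137), ring at (143,140). Triangulating both for the remaining offset.

```bash
python3 - <<'E'
from ring import *
_,ms=load('s12');_,md=load('d12')
f=lambda a:np.array([308,216])+np.array(a)/6.65
g=lambda a:np.array([296,227])+np.array(a)/5.32
T,e1=tri([ray(ms,*f((143,139))),ray(md,*g((135,137)))]);R_,e2=tri([ray(ms,*f((137,143))),ray(md,*g((143,140)))])
n=np.array([-.025,.256,.966]);d=T-R_;print(T,e1,R_,e2,'d',d,'normal',d@n,'lat',d-n*(d@n))
# hsv-refined
for name,m in(('s12',ms),('d12',md)):
    i,_=load(name);c=proj(m,[558,43.5,64.5]).astype(int);q=i[c[1]-12:c[1]+10,c[0]-9:c[0]+11].astype(int)
    r=q[:,:,2]-np.maximum(q[:,:,1],q[:,:,0]);b=q[:,:,0]-q[:,:,2];th=20 if name=='s12' else 12
    ys,xs=np.nonzero(r>th);print(name,'red rows',ys.min()+c[1]-12,ys.max()+c[1]-12,'x at bottom',xs[ys>=ys.max()-1].mean()+c[0]-9, 'n',len(xs))
    ys,xs=np.nonzero(b>6);print('  blue x',xs.min()+c[0]-9,xs.max()+c[0]-9,'y',ys.min()+c[1]-12,ys.max()+c[1]-12)
# ring rays intersected with nominal face plane
P=np.array([558,43.5,64.5])
for m,px in((ms,f((137,143))),(md,g((143,140)))):
    o,v=ray(m,*px);print('ring on plane',(o+v*((P-o)@n)/(v@n)).round(1))
for m,px in((ms,f((143,139))),(md,g((135,137)))):
    o,v=ray(m,*px);P2=P+5*n;print('tip on plane+5',(o+v*((P2-o)@n)/(v@n)).round(1))
E
```

```text
[559.50374845  43.07257099  63.99907672] [np.float64(1.8055094576111643), np.float64(1.8055094576113062)] [556.42734911  41.16864148  61.64155182] [np.float64(2.985791815751344), np.float64(2.9857918157513934)] d [3.07639935 1.9039295  2.3575249 ] normal 2.687865023768694 lat [ 3.14359597  1.21583606 -0.23895271]
s12 red rows 233 236 x at bottom 329.0 n 12
  blue x 325 332 y 235 239
d12 red rows 240 252 x at bottom 321.0 n 26Traceback (most recent call last):
  File "<stdin>", line 12, in <module>
    return umr_minimum(a, axis, None, out, keepdims, initial, where)
ValueError: zero-size array to reduction operation minimum which has no identity
```

Call:
apply_moves(rows=[[1,[-0.03,0.01,0],0],[1,[-0.065,0.02,0],0],[1,[-0.065,0.02,0],0],[1,[-0.065,0.025,0.02],0],[1,[-0.065,0.03,0.04],0],[1,[-0.065,0.037,0.06],0],[1,[-0.065,0.042,0.08],0],[1,[-0.065,0.052,0.12],0],[1,[-0.065,0.052,0.12],0],[1,[-0.065,0.052,0.12],0]])

```text
t: 22.5
tool_pos: [554.5, 63.5, 111.9]
tcp_rot: [0.999, 0.049, 0.007, 0.007]
wrist_force: [-1.0, 0.2, -0.8]
width: 0.288
```

```bash
cat > chk.py <<'E'
import sys
from ring import *
F=[]
for k in range(6):F.append(manip.observe()['wrist_force']);manip.grab_frame('wrist')
print('F',np.mean(F,0).round(2));s,M=st()
S,ms=snap('scene','s'+sys.argv[1]);d,md=snap('side','d'+sys.argv[1])
for n,i,m,th,ri in(('scene',S,ms,20,(328.5,237)),('side',d,md,12,(322.9,253.3))):
    c=proj(m,[558,43.5,64.5]).astype(int);q=i[c[1]-12:c[1]+10,c[0]-9:c[0]+11].astype(int)
    r=q[:,:,2]-np.maximum(q[:,:,1],q[:,:,0]);ys,xs=np.nonzero(r>th);ok=ys>4 if n=='side' else ys>=0;ys,xs=ys[ok],xs[ok]
    if len(xs):print(n,'red n',len(xs),'rows',ys.min()+c[1]-12,ys.max()+c[1]-12,'x bottom',xs[ys>=ys.max()-1].mean()+c[0]-9,'ring',ri)
E
python3 chk.py 13
```

```text
F [-0.35  0.25 -0.24]
t 22.8 tcp [554.5, 63.6, 111.8] R [[0.995, 0.098, 0.015], [0.098, -0.995, -0.014], [0.013, 0.016, -1.0]] F [-0.34, 0.53, -0.61] w 0.288 j [0.02, 0.13, 1.5, -0.01, 1.51, -0.08]
scene red n 12 rows 234 238 x bottom 328.0 ring (328.5, 237)
side red n 10 rows 250 253 x bottom 322.0 ring (322.9, 253.3)
```

Contact is made at about 1.2 N, and the tip sits on the ring in both views to within 1 px. Pressing 4.5 mm more.

Call:
apply_moves(rows=[[1,[0,0.005,0.02],0],[1,[0,0.01,0.04],0],[1,[0,0.015,0.06],0],[1,[0,0.02,0.08],0],[1,[0,0.029,0.11],0],[1,[0,0.029,0.11],0],[1,[0,0.029,0.11],0],[1,[0,0.029,0.11],0],[1,[0,0.029,0.11],0],[1,[0,0.029,0.11],0]])

```text
t: 23.9
tool_pos: [554.7, 62.4, 107.5]
tcp_rot: [0.999, 0.049, 0.007, 0.007]
wrist_force: [-1.1, 0.7, 1.8]
width: 0.285
```

```bash
python3 chk.py 14
```

```text
F [-0.46  1.31  0.67]
t 24.2 tcp [554.6, 62.4, 107.4] R [[0.995, 0.098, 0.015], [0.098, -0.995, -0.014], [0.013, 0.016, -1.0]] F [-0.42, 0.31, 1.18] w 0.289 j [0.02, 0.13, 1.5, -0.01, 1.5, -0.08]
scene red n 7 rows 236 238 x bottom 328.0 ring (328.5, 237)
side red n 7 rows 251 253 x bottom 322.0 ring (322.9, 253.3)
```

The force along the normal is about 2.4 N, the visible red is roughly halved, and the tip has stayed on the ring. Handing in.

```bash
python3 -c "
from workcell import manip
print(manip.sign_off())"
```

```text
the job is handed in; nothing more can be done
None
```

The frame is over on its sloping bed, and the probe is held with its spring tip pressed on the blue ring. I handed in at about t = 24 s without letting go; sign-off gave no verdict.

**What I did**
- **Frame:** I swung it over by the orange handle. The first grip missed, because the fingertips stand about 31 mm behind the reported TCP in the pictures. I went 31 mm lower and gripped it the second time.
- **Probe tilt:** The moves allow no tilt of the tool. I pivoted the probe in the fingers by levering its barrel on the holder's hole rim, in two goes.
- **Pressing:** I lifted the probe clear, brought it over the ring and pressed it in along the face normal.

**Last checks**
- **Position:** The red tip is within about 1 px (2–2.5 mm) of the ring centre in the scene and side views. The two views put the leftover error in opposite directions, so it is probably calibration.
- **Tilt:** The probe leans about 0.23–0.28 rad by two estimates, against 0.26 wanted.
- **Force:** About 2.4 N along the normal, which suggests the spring is in by 5–6 mm. The force reading has about 0.5–1 N of noise and a roughly 1.5 N weight offset, which I took out by estimate.
- **Frame angle:** Judged from one picture showing it resting on the bed with the cream face up; I did not measure it.
- **Bystanders:** I planned the path to stay clear of them, but did not check their positions in the last pictures.

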